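Set the guarded output knob of a bench power unit

TASK

The grey-white bottle is lying in the shutter track of the power unit: take it out and lay it in the blue tray. Then slide the yellow shutter fully open, reach through the guard opening and turn the sunk orange knob clockwise until its white pointer stands at the green mark, never letting it go into the red zone, and slide the shutter fully shut again. Do not disturb the other things on the bench.

Things in the scene. Friction and masses are not known exactly. Their poses are not given: they have to be found in the camera images.
- power_unit: grey bench power unit, fixed to the bench, 150 (x) x 274 (y) x 74 mm high; origin under the centre of its housing at bench level, z up; its front (terminals, display) faces its -x. Two aluminium rails (6 mm wide, top at z 81 mm) run along y at x -62 and +62 mm, and an end stop of the same height lies across at y 134 mm.
- guard_opening (a point): centre of the square 96 x 96 mm guard opening in the unit's top (unit x 0, y -68 mm, z 74 mm), on the knob's axis; axes as the unit's. The knob stands in the well below it; the closed shutter covers it.
- deck (a point): point on the flat solid deck (unit x 0, y 60 mm, z 74 mm), axes as the unit's. The deck is the +y half of the unit's top, y -12 to 131 mm, between the rails: the open shutter parks on it, and the bottle lies on it at the start.
- knob (a joint): angle of the orange knob, rad; grows as it turns clockwise seen from above. At 0 its white pointer points along the unit's -x; at q the pointer is turned clockwise from there by q. Green mark at 2.4; red zone begins at 2.9. Starts between 0.3 and 1.2. Light friction (about 0.04 N m); it stays where it is left.
- knob_grip (a point): point on the knob's vertical axis at the height to grip, 49.5 mm above the bench (24.5 mm below the guard top, 29.5 mm above the well floor); turns with the knob, its -x is the pointer's direction. The grip is an upright orange bar 46 mm long (x), 12 mm thick (y), top 7 mm above this point; a disc of radius 25 mm at its foot ends 25 mm below this point. White line on the pointer end.
- shutter (a joint): position of the yellow shutter, m: 0 fully shut over the guard opening, 0.112 fully open; grows as it slides along the unit's +y. About 2 N to slide; it stays where it is left.
- shutter_tab (a point): grip point on the shutter's black upright tab, moves with the shutter (shut: unit x 0, y -32 mm), 105 mm above the bench; axes as the unit's. The tab is 50 mm long (x), 12 mm thick (y), and stands from the yellow plate's top at z 79 mm up to z 119 mm. The plate is 116 x 110 x 4 mm; its +y edge is 19 mm beyond the tab's middle.
- tray: blue open tray fixed to the bench, 160 (x) x 112 (y) x 26 mm high, walls and floor 4 mm thick; origin under its centre at bench level
- bottle_center (a point): middle of the loose grey-white bottle with a red cap, lying on its side: 98 mm long along its own y, 37 mm thick (30 mm where fingers meet it along its x), about 80 g, does not roll; at the start on the unit's deck with its middle 92.5 mm above the bench.
- nozzle_bottle: bystander: white bottle with a nozzle standing behind the power unit, diameter 34, height 104 mm, origin at its underside
- driver_red: bystander: screwdriver with red handle lying in front of the power unit, 163 mm long along its y, 21 mm high, origin at its underside
- red_jar: bystander: white jar with a red band standing behind the tray, diameter 50, height 60 mm, origin at its underside
- reel: bystander: small yellow reel standing in front of the tray, 43 x 48 x 30 mm, origin at its underside

How it is judged:
By the outcome, as a careful person would: the job done as asked, in the order asked, and still so for the second after the job is handed in, with the robot touching nothing.
It also fails if it takes over 72 s, if anything falls off the work surface, if the arm or the gripper's body presses on something with over 40 N, if the wrist force passes 120 N, or if a joint passes its speed limit or range.

ROBOT

A 6-joint arm with a two-finger parallel gripper is mounted at the origin on a cart in front of the work surface, level with it; the furniture and walls round the work are solid. World frame = base frame: x ahead of the robot, y to its left, z up, the work surface at z = 0. Lengths are in m, angles in rad, forces in N, time in s.
With the tool pointing down it reaches from about 0.25 to 0.8 m from the base axis. Payload 8.5 kg.
Tool frame: the origin (TCP) lies midway between the tips of the shut fingers; the grasp point (between the pads) lies 19 mm behind it (r.grasp_offset is the distance from the TCP to the grasp point, in m); y points along the fingers, z is the direction in which the jaws open and shut, and the axes are right-handed (so a half turn about y gives the same grasp; the last joint's range is limited). The gripper opens to 85 mm and grips with 20 to 120 N. Pads are 22 mm wide; open, the fingers measure 114 mm over their backs; the gripper's body (76 mm by 85 mm) begins 54 mm behind the grasp point. The pads swing forward as they close: fully open they stand 13 mm farther back than shut.
Start: joints at [1.308, 0.238, -0.013, 1.319, 0, 1.571], TCP at [0.136, 0.507, 0.206] pointing down, gripper open.
Joint ranges: [-2.66, 2.66], [-1.03, 1.9], [-1.14, 1.46], [-1.82, 2.27], [-1.45, 1.34], [-3.14, 3.14]. Speed limits (rad/s): [2.22, 2.22, 2.79, 3.14, 3.14, 3.14].

INTERFACE

Orientations are given as a 3x3 rotation matrix whose columns are the frame's x, y, z axes.
In Python, from rig import r gives the robot as it stands.
- The arm moves only by the shell command python3 -m handwheel 'ROWS' [FORCE]. ROWS is JSON, one flat list of numbers, 7 for each row, row after row: the shift along the tool's x, y, z in m, then the turn, a rotation vector about the tool's x, y, z in rad, then the opening in per cent of the stroke, from 0 (shut) to 100 (fully open). In form: [tx, ty, tz, wx, wy, wz, claw, tx, ty, tz, wx, wy, wz, claw, ...]. A call has 1 to 8 rows; each row shifts and turns the commanded pose from where the row before left it, along the tool's axes as they then stand; what a row does not reach is not made up. A row lasts 1/12 s, in which the tool goes at most 41.7 mm and 7.16 degrees, less where a joint would pass 70% of its speed; a pose out of reach is approached as far as the arm can. A call with a gripper value outside its range is refused whole. The fingers move at their own pace and stop on an object; FORCE is the grip in N (left out, the last holds). Time passes only in rows, so rows that do not move let the fingers close. It gives the time, the measured TCP pose, the force and the opening at its end, in the units of the state.
- r.observe(): the state, without advancing time (a new reading comes with each control period).
- r.read_camera(name): name is "scene" or "side" or "wrist"; returns a dict with "pixels" (384x512x3 uint8, blue, green, red), "mtx" (3x3 intrinsics, pixels), "world_to_cam" (4x4, takes a point from world to camera coordinates). Camera axes: x right, y down, z forward; pixel columns grow to the right and rows downward; lengths in m; the calibration is good to about 2 mm. A picture is of the moment at which its call begins. There is no depth.
- r.job_done(): hands the job in, once; it reports no verdict.
The state is a dict: "t": time; "joints": joint angles; "joint_velocities": joint speeds; "joint_torque": joint torques, N m; "ee_pos": TCP position; "eef_rot": TCP orientation; "contact_force": force on the tool from outside, world axes, zero at the start; "moment": the same for the moment, N m; "opening": opening from 0.0 (shut) to 1.0 (fully open).
Only numpy, scipy, OpenCV 4.12 (cv2) and the standard library are available. Lean on these libraries where they do the work, as an engineer would, in place of code of your own. Each camera call takes 0.05 s, during which the arm holds its last target.

## Working session

There is one attempt and no reset: what is moved stays moved. The work goes in short steps, Python scripts to look and compute and a shell command to move; the robot and the scene stay as the last step left them, time stands still between calls to the robot, and variables do not carry over. Pictures are saved under pics/ and viewed, and the job is handed in when it is done.

```bash
ls; mkdir -p pics; python3 - <<'E'
from rig import r
import cv2
o=r.observe()
for k,v in o.items(): print(k,v)
print(r.grasp_offset)
for n in ["scene","side","wrist"]:
    c=r.read_camera(n); cv2.imwrite(f"pics/{n}0.png",c["pixels"]); print(n,c["mtx"].tolist(),c["world_to_cam"].round(4).tolist())
E
```

```text
pics
t 0.0
joints [ 1.30799246e+00  2.38744512e-01 -1.42842614e-02  1.31920586e+00
  1.43893719e-05  1.57078813e+00]
joint_velocities [ 0.00049277  0.00040875  0.00043959 -0.00045333  0.00243274 -0.00052868]
joint_torque [ 2.13614963e-03 -5.38776898e+01  3.46439803e+01  1.84013403e-02
  1.09849780e-04 -2.94642497e-06]
ee_pos [0.13626204 0.50651962 0.205185  ]
eef_rot [[ 9.65667485e-01 -3.87552420e-04  2.59780982e-01]
 [-2.59781271e-01 -1.38518699e-03  9.65666491e-01]
 [-1.44011491e-05 -9.99998966e-01 -1.43830890e-03]]
contact_force [-0.1214229  -0.46227476  0.08638681]
moment [ 0.00546697 -0.01904357  0.00021591]
opening 0.9995223553005242
0.0187
scene [[422.01059928741506, 0.0, 261.9094244908219], [0.0, 422.01059928741506, 196.56800242603418], [0.0, 0.0, 1.0]] [[-0.8538, -0.5206, 0.0024, 0.4052], [-0.3926, 0.6409, -0.6596, 0.2625], [0.3419, -0.5641, -0.7516, 0.7668], [0.0, 0.0, 0.0, 1.0]]
side [[358.3503950711134, 0.0, 252.08423820572983], [0.0, 358.3503950711134, 191.88556422554475], [0.0, 0.0, 1.0]] [[-0.9814, -0.1914, 0.0166, 0.4701], [-0.083, 0.3444, -0.9351, 0.1347], [0.1733, -0.9191, -0.3539, 0.773], [0.0, 0.0, 0.0, 1.0]]
wrist [[288.6243875406416, 0.0, 251.28842844279734], [0.0, 288.6243875406416, 195.18588693721202], [0.0, 0.0, 1.0]] [[0.2599, 0.9656, -0.0012, -0.5259], [0.9199, -0.2472, 0.3044, -0.0391], [0.2936, -0.0802, -0.9526, 0.379], [0.0, 0.0, 0.0, 1.0]]
```

View pics/scene0.png

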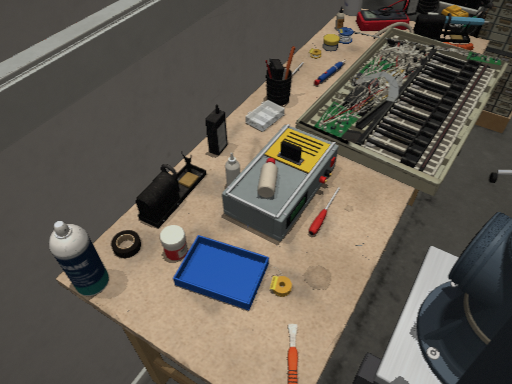

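View pics/side0.png

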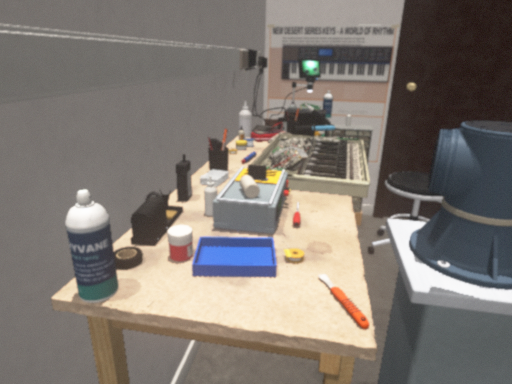

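View pics/wrist0.png

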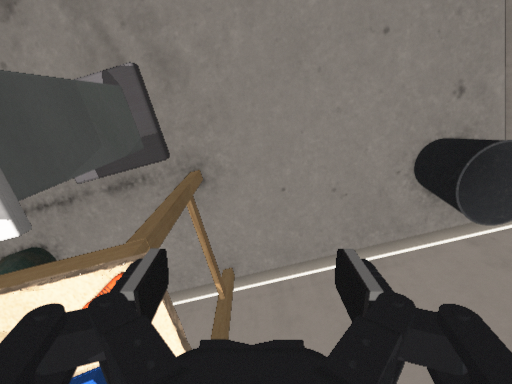

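```bash
cat > h.py <<'E'
import numpy as np, cv2
from rig import r
def proj(c,p):
    q=c["world_to_cam"]@np.r_[p,1]; k=c["mtx"]@q[:3]; return k[:2]/k[2]
def ray(c,uv,z):
    T=c["world_to_cam"]; R=T[:3,:3]; o=-R.T@T[:3,3]
    d=R.T@np.linalg.inv(c["mtx"])@np.array([uv[0],uv[1],1.]); return o+d*(z-o[2])/d[2]
def tri(cs,uvs):
    A=[];
    for c,uv in zip(cs,uvs):
        P=c["mtx"]@c["world_to_cam"][:3]
        A+= [uv[0]*P[2]-P[0],uv[1]*P[2]-P[1]]
    A=np.array(A); return np.linalg.lstsq(A[:,:3],-A[:,3],rcond=None)[0]
E
python3 - <<'E'
from h import *
c=r.read_camera("scene");im=c["pixels"]
crop=im[115:315,160:350]; cv2.imwrite("pics/s1.png",cv2.resize(crop[:130],None,fx=4,fy=4,interpolation=cv2.INTER_CUBIC))
cv2.imwrite("pics/s2.png",cv2.resize(im[225:315,160:310],None,fx=5,fy=5,interpolation=cv2.INTER_CUBIC))
s=r.read_camera("side");im=s["pixels"]
cv2.imwrite("pics/s3.png",cv2.resize(im[160:280,180:310],None,fx=5,fy=5,interpolation=cv2.INTER_CUBIC))
hsv=cv2.cvtColor(c["pixels"],cv2.COLOR_BGR2HSV)
m=cv2.inRange(hsv,(100,150,60),(130,255,255)); 
n,l,st,ce=cv2.connectedComponentsWithStats(m)
i=1+st[1:,4].argmax(); print(st[i],ce[i])
cn=max(cv2.findContours((l==i).astype('u1'),0,1)[0],key=cv2.contourArea)
print(cv2.approxPolyDP(cv2.convexHull(cn),3,True)[:,0].tolist())
m=cv2.inRange(hsv,(22,150,120),(32,255,255))
n,l,st,ce=cv2.connectedComponentsWithStats(m)
for i in range(1,n):
    if st[i,4]>60:
        cn=max(cv2.findContours((l==i).astype('u1'),0,1)[0],key=cv2.contourArea)
        print(st[i],cv2.approxPolyDP(cv2.convexHull(cn),2,True)[:,0].tolist())
E
```

```text
[ 174  235   95   75 4233] [222.25655563 271.84053863]
[[198, 235], [268, 258], [248, 309], [175, 284], [174, 276]]
[324  34  15   8  98] [[338, 37], [336, 41], [324, 39], [328, 34]]
[265 128  65  44 993] [[288, 128], [329, 144], [309, 171], [265, 153]]
[271 276   8  14  66] [[275, 276], [278, 277], [273, 289], [271, 284]]
```

View pics/s1.png

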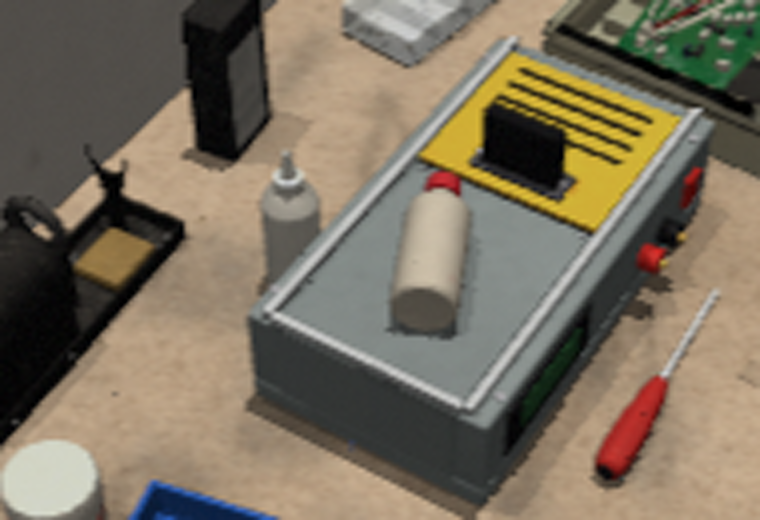

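View pics/s2.png

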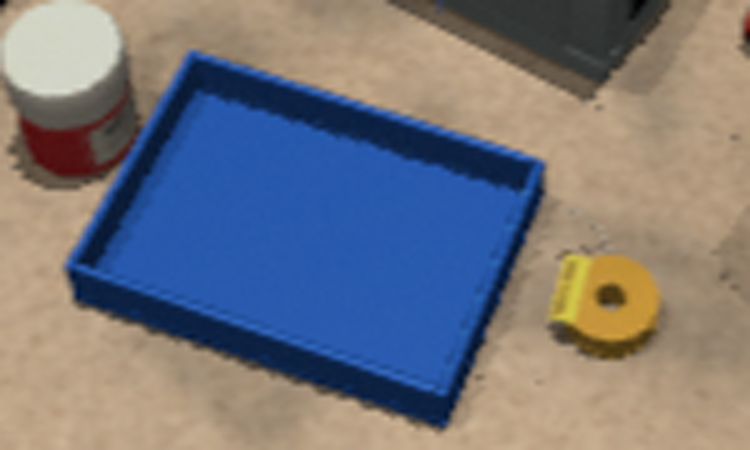

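View pics/s3.png

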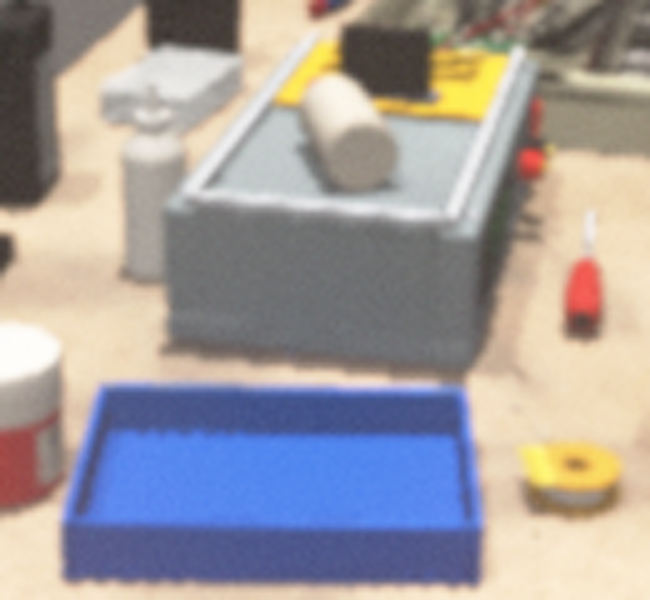

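```bash
python3 - <<'E'
from h import *
np.set_printoptions(precision=4,suppress=True)
c=r.read_camera("scene");s=r.read_camera("side")
f=lambda u,v:((u+.5)/4-.5+160,(v+.5)/4-.5+115)
P=[ray(c,f(*p),.081) for p in [(262,312),(468,406),(700,110),(514,38)]]
for p in P: print(p)
print([np.linalg.norm(P[i]-P[(i+1)%4]) for i in range(4)], np.mean(P,0))
for a,b in [(0,3),(1,2)]: d=P[a]-P[b]; print('y dir',np.degrees(np.arctan2(d[1],d[0])))
for a,b in [(0,1),(3,2)]: d=P[a]-P[b]; print('x dir',np.degrees(np.arctan2(d[1],d[0])))
Y=[ray(c,p,.079) for p in [(288,128),(329.,144),(309,171),(265,153)]]
print('plate',np.array(Y),[np.linalg.norm(Y[i]-Y[(i+1)%4]) for i in range(4)],np.mean(Y,0))
# tray top z=.026
g=lambda u,v:((u+.5)/5-.5+160,(v+.5)/5-.5+225)
T=[ray(c,g(*p),.026) for p in [(192,52),(543,162),(447,393),(68,268)]]
print('tray',np.array(T),[np.linalg.norm(T[i]-T[(i+1)%4]) for i in range(4)],np.mean(T,0))
k=lambda u,v:((u+.5)/5-.5+180,(v+.5)/5-.5+160)
T=[ray(s,k(*p),.026) for p in [(100,386),(465,388),(482,525),(66,525)]]
print('tray side',np.array(T),[np.linalg.norm(T[i]-T[(i+1)%4]) for i in range(4)],np.mean(T,0))
# bottle: cap tip and base center
cap=ray(c,f(443,184),.0925); base=ray(c,f(425,308),.0925); print('cap',cap,'base',base,np.linalg.norm(cap-base))
print('base tri', tri([c,s],[f(425,308),k(360,160)]))
print('tab top corners',[ray(c,f(*p),.119) for p in [(487,98),(565,130)]])
print('nozzle',ray(c,f(290,180),.09),'jar',ray(c,g(62,40),.06),'reel',ray(c,g(608,295),.03))
E
```

```text
[0.5628 0.0056 0.081 ]
[0.4377 0.0037 0.081 ]
[ 0.4328 -0.2628  0.081 ]
[ 0.5595 -0.2636  0.081 ]
[np.float64(0.12511917006023648), np.float64(0.2664900949601464), np.float64(0.12665053311413652), np.float64(0.26916937235471056)] [ 0.4982 -0.1293  0.081 ]
y dir 89.28065586311152
y dir 88.94169834637947
x dir 0.8587181672444409
x dir -0.3747528408710359
plate [[ 0.5536 -0.2526  0.079 ]
 [ 0.4421 -0.2519  0.079 ]
 [ 0.4414 -0.1468  0.079 ]
 [ 0.5554 -0.1458  0.079 ]] [np.float64(0.11148224873083964), np.float64(0.1050692781228181), np.float64(0.11398895109431369), np.float64(0.10674757065683389)] [ 0.4981 -0.1993  0.079 ]
tray [[0.5743 0.0955 0.026 ]
 [0.42   0.0653 0.026 ]
 [0.3984 0.1714 0.026 ]
 [0.5527 0.2037 0.026 ]] [np.float64(0.15725495748658333), np.float64(0.10830100641162692), np.float64(0.15768316620355152), np.float64(0.11036071484638578)] [0.4863 0.134  0.026 ]
tray side [[0.5754 0.0991 0.026 ]
 [0.4213 0.0659 0.026 ]
 [0.3999 0.1729 0.026 ]
 [0.552  0.2068 0.026 ]] [np.float64(0.1576210399060685), np.float64(0.10914517739068003), np.float64(0.15581457573489055), np.float64(0.1101674496528027)] [0.4871 0.1362 0.026 ]
cap [ 0.5248 -0.1182  0.0925] base [ 0.4854 -0.0331  0.0925] 0.09378654535717201
base tri [ 0.4883 -0.0372  0.0874]
tab top corners [array([ 0.5255, -0.1672,  0.119 ]), array([ 0.4755, -0.1665,  0.119 ])]
nozzle [ 0.6011 -0.0783  0.09  ] jar [0.6044 0.1359 0.06  ] reel [0.3665 0.1063 0.03  ]
```

```bash
python3 -m handwheel '[0,0,0,0,0.12,0,100, 0,0,0,0,0.12,0,100, 0,0,0,0,0.12,0,100, 0,0,0,0,0.12,0,100, 0,0,0,0,0.12,0,100, 0,0,0,0,0.12,0,100, 0,0,0,0,0.12,0,100, 0,0,0,0,0.035,0,100]' 30
python3 - <<'E'
from h import *
o=r.observe();print(o["joints"].round(3) if hasattr(o["joints"],'round') else o["joints"]);print(np.round(o["eef_rot"],3),o["t"])
E
python3 -m handwheel '[0.034,-0.003,0.0046,0,0,0,100,0.034,-0.003,0.0046,0,0,0,100,0.034,-0.003,0.0046,0,0,0,100,0.034,-0.003,0.0046,0,0,0,100,0.034,-0.003,0.0046,0,0,0,100,0.034,-0.003,0.0046,0,0,0,100,0.034,-0.003,0.0046,0,0,0,100,0.034,-0.003,0.0046,0,0,0,100]'
```

```text
t: 1.02
ee_pos: [0.1364, 0.5069, 0.2058]
eef_rot: [[0.413, -0.0, 0.911], [-0.911, -0.0, 0.413], [0.0, -1.0, -0.0]]
contact_force: [0.6, 0.4, 0.6]
opening: 1.002
[ 1.308  0.238 -0.014  1.319 -0.     2.453]
[[ 0.413 -0.     0.911]
 [-0.911 -0.     0.413]
 [ 0.    -1.    -0.   ]] 1.0167
t: 1.68
ee_pos: [0.2844, 0.274, 0.2301]
eef_rot: [[0.42, 0.0, 0.908], [-0.908, 0.0, 0.42], [-0.0, -1.0, 0.0]]
contact_force: [1.0, 0.2, 0.2]
opening: 1.001
```

```bash
python3 -m handwheel '[0.034,-0.003,0.0046,0,0,0,100,0.034,-0.003,0.0046,0,0,0,100,0.034,-0.003,0.0046,0,0,0,100,0.034,-0.003,0.0046,0,0,0,100,0.034,-0.003,0.0046,0,0,0,100,0.034,-0.003,0.0046,0,0,0,100,0.034,-0.003,0.0046,0,0,0,100,0.034,-0.003,0.0046,0,0,0,100]'
python3 -m handwheel '[0.034,-0.002,0.0046,0,0,0,100,0.034,-0.002,0.0046,0,0,0,100,0.034,-0.002,0.0046,0,0,0,100, 0,0,0,0,0,0,100]'
python3 - <<'E'
from h import *
w=r.read_camera("wrist");cv2.imwrite("pics/w1.png",w["pixels"])
E
```

```text
t: 2.35
ee_pos: [0.432, 0.0423, 0.2541]
eef_rot: [[0.419, 0.001, 0.908], [-0.908, 0.0, 0.419], [0.0, -1.0, 0.0]]
contact_force: [0.8, 0.9, -0.4]
opening: 0.997
t: 2.68
ee_pos: [0.4896, -0.047, 0.2595]
eef_rot: [[0.416, 0.001, 0.909], [-0.909, -0.002, 0.416], [0.002, -1.0, 0.0]]
contact_force: [-2.0, -0.1, -0.2]
opening: 1.001
```

View pics/w1.png

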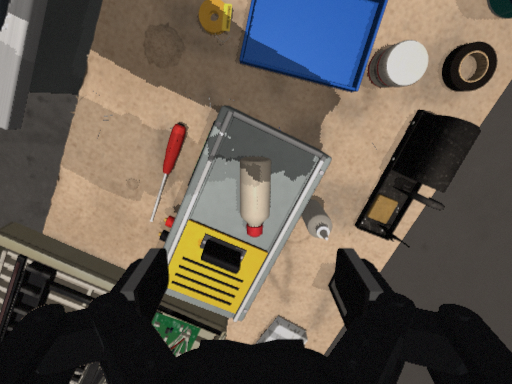

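```bash
cat >> h.py <<'E'
np.set_printoptions(precision=4,suppress=True)
def delta(p):
    o=r.observe(); R=np.array(o["eef_rot"]); print("TCP",np.round(o["ee_pos"],4),"shift in tool axes",(R.T@(np.array(p)-o["ee_pos"])).round(4),"jaw yaw",np.degrees(np.arctan2(R[1,2],R[0,2])).round(2))
E
python3 - <<'E'
from h import *
w=r.read_camera("wrist");im=w["pixels"]
cv2.imwrite("pics/w1z.png",cv2.resize(im[100:325,150:345],None,fx=2.6,fy=2.6,interpolation=cv2.INTER_CUBIC))
for uv in [(255,158),(255,163),(256,236),(241,190),(270.5,190)]: print(uv,ray(w,uv,.0925))
hsv=cv2.cvtColor(im,cv2.COLOR_BGR2HSV)
m=cv2.inRange(hsv,(22,150,120),(32,255,255))[210:325,150:290]
cn=max(cv2.findContours(m,0,1)[0],key=cv2.contourArea)
h=cv2.approxPolyDP(cv2.convexHull(cn),4,True)[:,0]+[150,210]; print(h.tolist())
Y=np.array([ray(w,p,.079) for p in h]);print(Y,Y.mean(0))
print(proj(w,[.507,-.077,.0925]))
E
```

```text
(255, 158) [ 0.4852 -0.0265  0.0925]
(255, 163) [ 0.4876 -0.0319  0.0925]
(256, 236) [ 0.5283 -0.1168  0.0925]
(241, 190) [ 0.4861 -0.0689  0.0925]
(270.5, 190) [ 0.5185 -0.0541  0.0925]
[[189, 222], [267, 255], [235, 314], [167, 288], [169, 268]]
[[ 0.4435 -0.1408  0.079 ]
 [ 0.5567 -0.1421  0.079 ]
 [ 0.556  -0.2486  0.079 ]
 [ 0.4511 -0.2479  0.079 ]
 [ 0.4428 -0.2163  0.079 ]] [ 0.49   -0.1991  0.079 ]
[253.8935 202.533 ]
```

View pics/w1z.png

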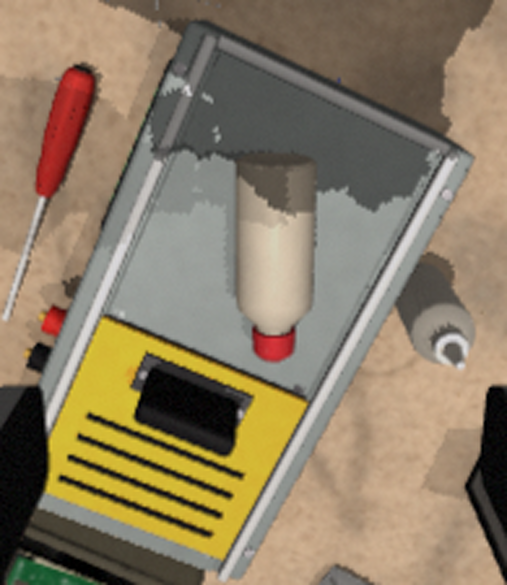

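```bash
python3 - <<'E'
from h import *
delta([.507,-.073,.078])
E
```

```text
TCP [ 0.487  -0.0438  0.2594] shift in tool axes [0.035  0.1814 0.0061] jaw yaw 24.67
```

```bash
python3 -m handwheel '[0.018,0.015,0.003,0,0,0,65,0.017,0.02,0.003,0,-0.014,0,65,0,0.03,0,0,0,0,65,0,0.03,0,0,0,0,65,0,0.03,0,0,0,0,65,0,0.025,0,0,0,0,65,0,0,0,0,0,0,65,0,0,0,0,0,0,65]'
python3 - <<'E'
from h import *
delta([.507,-.073,.078])
w=r.read_camera("wrist");cv2.imwrite("pics/w2.png",w["pixels"])
E
```

```text
t: 3.45
ee_pos: [0.5057, -0.071, 0.1096]
eef_rot: [[0.433, -0.002, 0.901], [-0.901, 0.0, 0.433], [-0.001, -1.0, -0.002]]
contact_force: [0.0, -0.4, 0.8]
opening: 0.65
TCP [ 0.5057 -0.071   0.1096] shift in tool axes [0.0024 0.0316 0.0004] jaw yaw 25.68
```

View pics/w2.png

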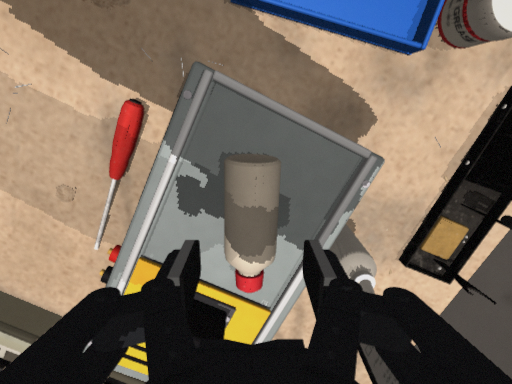

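```bash
python3 -m handwheel '[0.002,0.016,0,0,0,0,65,0,0.015,0,0,0,0,65,0,0,0,0,0,0,65]'
python3 -m handwheel '[0,0,0,0,0,0,20,0,0,0,0,0,0,20,0,0,0,0,0,0,20,0,0,0,0,0,0,20,0,0,0,0,0,0,20]' 35
```

```text
t: 3.75
ee_pos: [0.5077, -0.0735, 0.0789]
eef_rot: [[0.433, -0.0, 0.902], [-0.902, -0.0, 0.433], [-0.0, -1.0, -0.0]]
contact_force: [-0.6, 0.0, -0.3]
opening: 0.654
t: 4.17
ee_pos: [0.5087, -0.0739, 0.0808]
eef_rot: [[0.432, 0.003, 0.902], [-0.902, -0.0, 0.432], [0.001, -1.0, 0.002]]
contact_force: [-1.6, 0.2, 6.1]
opening: 0.333
```

```bash
python3 -m handwheel '[0,-0.01,0,0,0,0,20,0,-0.03,0,0,0,0,20,0,-0.03,0,0,0,0,20,0,-0.03,0,0,0,0,20,-0.02,0,0,0,-0.06,0,20,-0.02,0,0,0,-0.06,0,20,-0.02,0,0,0,-0.06,0,20,-0.02,0,0,0,-0.06,0,20]'
python3 -m handwheel '[0,0,0,0,-0.12,0,20,0,0,0,0,-0.12,0,20,0,0,0,0,-0.12,0,20,0,0,0,0,-0.12,0,20,0,0,0,0,-0.12,0,20,0,0,0,0,-0.12,0,20,0,0,0,0,-0.12,0,20,0,0,0,0,-0.12,0,20]'
python3 - <<'E'
from h import *
delta([.4865,.135,.15])
E
```

```text
t: 4.83
ee_pos: [0.467, -0.0046, 0.1805]
eef_rot: [[0.636, 0.002, 0.771], [-0.771, -0.0, 0.636], [0.001, -1.0, 0.001]]
contact_force: [-0.1, -0.6, -0.6]
opening: 0.335
t: 5.5
ee_pos: [0.4672, -0.0052, 0.1803]
eef_rot: [[0.997, 0.002, -0.082], [0.082, -0.0, 0.997], [0.002, -1.0, -0.0]]
contact_force: [0.6, -0.2, -0.9]
opening: 0.334
TCP [ 0.4672 -0.0052  0.1803] shift in tool axes [0.0307 0.0304 0.1381] jaw yaw 94.71
```

```bash
python3 -m handwheel '[0.008,0,0.034,0,0,0,20,0.008,0,0.034,0,0,0,20,0.008,0.01,0.034,0,0,0,20,0.007,0.02,0.035,0,0,0,20,0,0.01,0,0,-0.12,0,20,0,0.03,0,0,0,0,20,0,0.03,0,0,0,0,20,0,0,0,0,0,0,20]'
python3 - <<'E'
from h import *
delta([.4865,.135,.012])
for n in ["wrist","side"]:
  w=r.read_camera(n);cv2.imwrite(f"pics/{n}3.png",w["pixels"])
E
```

```text
t: 6.17
ee_pos: [0.4847, 0.1334, 0.0756]
eef_rot: [[0.981, -0.006, -0.196], [0.196, -0.002, 0.981], [-0.006, -1.0, -0.001]]
contact_force: [-2.4, 0.0, -0.0]
opening: 0.333
TCP [0.4847 0.1334 0.0756] shift in tool axes [0.0025 0.0636 0.0013] jaw yaw 101.29
```

View pics/wrist3.png

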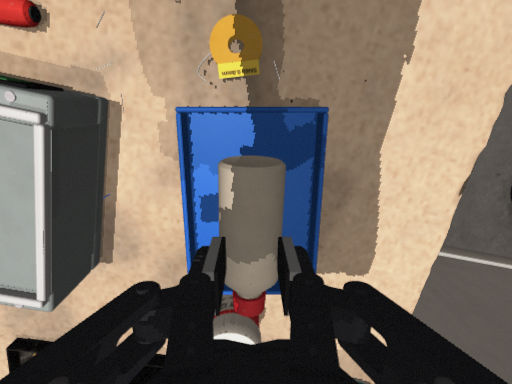

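View pics/side3.png

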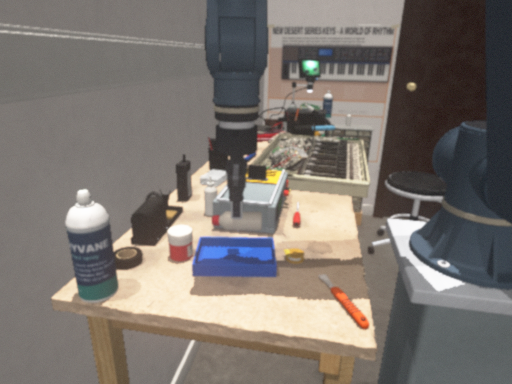

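```bash
python3 -m handwheel '[0.002,0.03,0,0,0,0,20,0,0.02,0,0,0,0,20,0,0.008,0,0,0,0,20,0,0.004,0,0,0,0,20,0,0,0,0,0,0,20]'
```

```text
t: 6.68
ee_pos: [0.4901, 0.1341, 0.0179]
eef_rot: [[0.981, 0.001, -0.195], [0.195, 0.0, 0.981], [0.001, -1.0, 0.0]]
contact_force: [0.1, -0.1, -1.4]
opening: 0.334
```

```bash
python3 -m handwheel '[0,0.003,0,0,0,0,20,0,0.002,0,0,0,0,20,0,0,0,0,0,0,20]'; python3 -m handwheel '[0,0.002,0,0,0,0,20,0,0,0,0,0,0,20]'
```

```text
t: 6.93
ee_pos: [0.4899, 0.1342, 0.0124]
eef_rot: [[0.981, 0.001, -0.195], [0.195, 0.0, 0.981], [0.001, -1.0, -0.0]]
contact_force: [-0.1, 0.4, -0.3]
opening: 0.334
t: 7.1
ee_pos: [0.49, 0.1341, 0.0108]
eef_rot: [[0.981, 0.002, -0.195], [0.195, -0.0, 0.981], [0.002, -1.0, -0.0]]
contact_force: [-0.8, -0.8, 7.7]
opening: 0.333
```

Contact at the expected height. Release and raise.

```bash
python3 -m handwheel '[0,0,0,0,0,0,55,0,0,0,0,0,0,55,0,0,0,0,0,0,55,0,-0.02,0,0,0,0,55,0,-0.035,0,0,0,0,55,0,-0.04,0,0,0,0,55,0,-0.04,0,0,0,0,55,0,-0.02,0,0,0,0,55]'
python3 - <<'E'
from h import *
delta([.5,-.163,.17])
for n in ["wrist","scene"]:
  w=r.read_camera(n);cv2.imwrite(f"pics/{n}4.png",w["pixels"])
E
```

```text
t: 7.77
ee_pos: [0.4907, 0.1345, 0.1693]
eef_rot: [[0.981, 0.005, -0.195], [0.195, 0.001, 0.981], [0.005, -1.0, 0.0]]
contact_force: [1.0, -1.1, -0.1]
opening: 0.551
TCP [0.4907 0.1345 0.1693] shift in tool axes [-0.0489 -0.001  -0.2936] jaw yaw 101.24
```

View pics/wrist4.png

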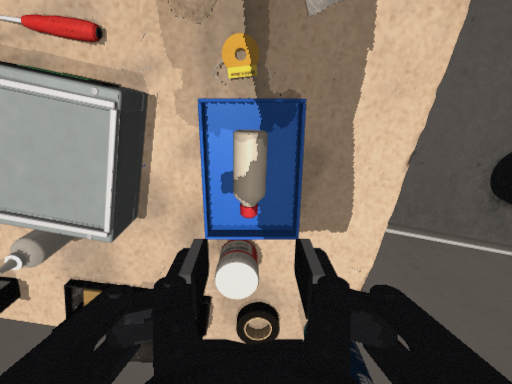

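```bash
python3 -m handwheel '[0,0,0,0,0.103,0,60,0,0,0,0,0.103,0,60,0.002,0,-0.037,0,0,0,60,0.002,0,-0.037,0,0,0,60,0.002,0,-0.037,0,0,0,60,0.002,0,-0.037,0,0,0,60,0.002,0,-0.037,0,0,0,60,0.002,0,-0.037,0,0,0,60]'
python3 -m handwheel '[0,0,-0.037,0,0,0,60,0,0,-0.037,0,0,0,60,0,0,0,0,0,0,60]'
python3 - <<'E'
from h import *
delta([.5,-.163,.17])
w=r.read_camera("wrist");cv2.imwrite(f"pics/wrist5.png",w["pixels"])
for n in ["scene"]:
  w=r.read_camera(n);cv2.imwrite(f"pics/{n}5.png",w["pixels"])
E
```

```text
t: 8.53
ee_pos: [0.4984, -0.0896, 0.1639]
eef_rot: [[1.0, -0.001, 0.01], [-0.01, 0.0, 1.0], [-0.001, -1.0, 0.0]]
contact_force: [1.0, 0.2, 0.6]
opening: 0.6
t: 8.78
ee_pos: [0.4979, -0.1673, 0.1636]
eef_rot: [[1.0, -0.001, 0.014], [-0.014, -0.002, 1.0], [-0.001, -1.0, -0.002]]
contact_force: [-0.5, 0.4, -0.9]
opening: 0.597
TCP [ 0.4979 -0.1673  0.1636] shift in tool axes [ 0.002  -0.0064  0.0043] jaw yaw 89.17
```

View pics/wrist5.png

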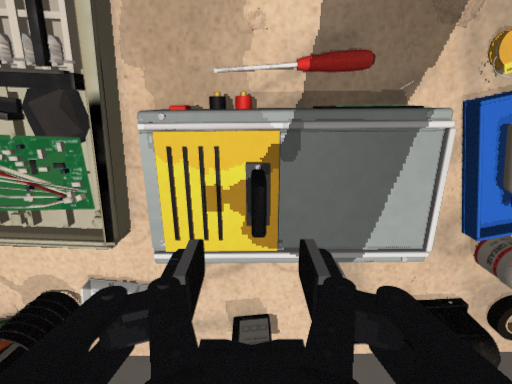

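View pics/scene5.png

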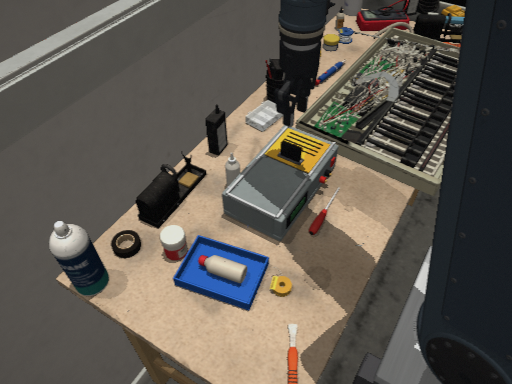

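```bash
python3 - <<'E'
from h import *
w=r.read_camera("wrist");im=w["pixels"]
cv2.imwrite("pics/w5z.png",cv2.resize(im[95:275,130:290],None,fx=3.3,fy=3.3,interpolation=cv2.INTER_CUBIC))
hsv=cv2.cvtColor(im,cv2.COLOR_BGR2HSV)
m=cv2.inRange(hsv,(20,130,100),(34,255,255))[120:240,150:290]
cn=max(cv2.findContours(m,0,1)[0],key=cv2.contourArea)
h=cv2.approxPolyDP(cv2.convexHull(cn),3,True)[:,0]+[150,120]; print(h.tolist())
print(np.array([ray(w,p,.079) for p in h]))
print('rails',[ray(w,p,.081) for p in [(139,126),(449,118),(426,259)]])
E
```

```text
[[274, 131], [272, 239], [160, 239], [150, 131]]
[[ 0.443  -0.1414  0.079 ]
 [ 0.5448 -0.1422  0.079 ]
 [ 0.5434 -0.2499  0.079 ]
 [ 0.4416 -0.2474  0.079 ]]
rails [array([ 0.4372, -0.2555,  0.081 ]), array([0.4341, 0.0049, 0.081 ]), array([0.5674, 0.0083, 0.081 ])]
```

View pics/w5z.png

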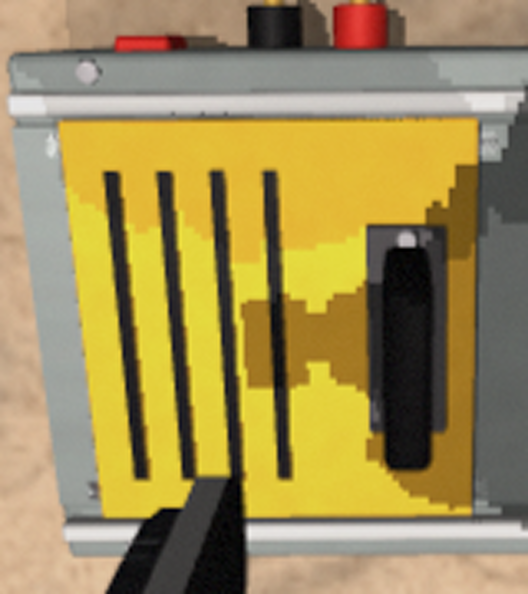

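```bash
python3 - <<'E'
from h import *
w=r.read_camera("wrist")
for u,v in [(409,245),(409,468),(386,350),(432,350)]: print(ray(w,((u+.5)/3.3-.5+130,(v+.5)/3.3-.5+95),.119))
delta([.499,-.163,.086])
E
```

```text
[ 0.4672 -0.1584  0.119 ]
[ 0.5228 -0.1589  0.119 ]
[ 0.4923 -0.164   0.119 ]
[ 0.4924 -0.1532  0.119 ]
TCP [ 0.498  -0.1614  0.1641] shift in tool axes [ 0.0011  0.0781 -0.0017] jaw yaw 89.44
```

```bash
python3 -m handwheel '[0,0.02,0.001,0,0,0,60,0,0.025,0,0,0,0,60,0,0.02,0,0,0,0,60,0,0.01,0,0,0,0,60,0,0,0,0,0,0,60]'
python3 - <<'E'
from h import *
delta([.498,-.160,.088])
E
python3 -m handwheel '[0,0,0,0,0,0,0,0,0,0,0,0,0,0,0,0,0,0,0,0,0,0,0,0,0,0,0,0,0,0,0,0,0,0,0,0,0,0,0,0,0,0]' 30
python3 - <<'E'
from h import *
delta([.498,-.160,.088])
E
```

```text
t: 9.4
ee_pos: [0.4971, -0.1593, 0.0878]
eef_rot: [[1.0, -0.004, 0.008], [-0.008, 0.001, 1.0], [-0.004, -1.0, 0.001]]
contact_force: [-0.6, 0.1, 1.3]
opening: 0.597
TCP [ 0.4971 -0.1593  0.0878] shift in tool axes [ 0.0009 -0.0002 -0.0007] jaw yaw 89.55
t: 9.9
ee_pos: [0.4994, -0.1611, 0.0911]
eef_rot: [[1.0, 0.002, 0.01], [-0.01, -0.0, 1.0], [0.002, -1.0, -0.0]]
contact_force: [0.7, 1.1, 6.5]
opening: 0.121
TCP [ 0.4994 -0.1611  0.0911] shift in tool axes [-0.0014  0.0031  0.0011] jaw yaw 89.44
```

```bash
python3 -m handwheel '[0,0,0.008,0,0,0,0,0,0,0.015,0,0,0,0,0,0,0.015,0,0,0,0,0,0,0.015,0,0,0,0,0,0,0.015,0,0,0,0,0,0,0.015,0,0,0,0,0,0,0.015,0,0,0,0,0,0,0.005,0,0,0,0]'
python3 -m handwheel '[0,0,0,0,0,0,0]'
```

```text
t: 10.57
ee_pos: [0.5, -0.0572, 0.0911]
eef_rot: [[1.0, 0.002, 0.009], [-0.009, -0.001, 1.0], [0.002, -1.0, -0.001]]
contact_force: [-2.3, -2.9, 6.9]
opening: 0.121
t: 10.65
ee_pos: [0.5, -0.057, 0.0911]
eef_rot: [[1.0, 0.002, 0.009], [-0.009, 0.0, 1.0], [0.002, -1.0, 0.0]]
contact_force: [-1.7, 2.5, 8.5]
opening: 0.123
```

```bash
python3 -m handwheel '[0,0,0.003,0,0,0,0,0,0,0.003,0,0,0,0,0,0,0,0,0,0,0]';python3 -m handwheel '[0,0,0.002,0,0,0,0,0,0,0,0,0,0,0]';python3 -m handwheel '[0,0,0.002,0,0,0,0,0,0,0,0,0,0,0]'
```

```text
t: 10.9
ee_pos: [0.5001, -0.052, 0.091]
eef_rot: [[1.0, 0.002, 0.01], [-0.01, -0.001, 1.0], [0.002, -1.0, -0.001]]
contact_force: [-1.8, 0.5, 8.2]
opening: 0.126
t: 11.07
ee_pos: [0.5001, -0.0503, 0.091]
eef_rot: [[1.0, 0.002, 0.01], [-0.01, -0.001, 1.0], [0.002, -1.0, -0.001]]
contact_force: [-1.8, -0.2, 8.1]
opening: 0.119
t: 11.23
ee_pos: [0.5001, -0.0496, 0.0911]
eef_rot: [[1.0, 0.002, 0.011], [-0.011, -0.004, 1.0], [0.002, -1.0, -0.004]]
contact_force: [-1.8, -7.4, 7.1]
opening: 0.123
```

```bash
python3 -m handwheel '[0,0,0.002,0,0,0,0,0,0,0,0,0,0,0]'; python3 -m handwheel '[0,0,0,0,0,0,50,0,0,0,0,0,0,50,0,0,0,0,0,0,50,0,-0.02,0,0,0,0,50,0,-0.035,0,0,0,0,50,0,-0.03,0,0,0,0,50,0,0,0,0,0,0,50]'
python3 - <<'E'
from h import *
delta([.498,-.199,.17])
E
```

```text
t: 11.4
ee_pos: [0.5001, -0.0495, 0.091]
eef_rot: [[1.0, 0.001, 0.012], [-0.012, -0.008, 1.0], [0.002, -1.0, -0.008]]
contact_force: [-2.7, -16.8, 6.4]
opening: 0.118
t: 11.98
ee_pos: [0.5023, -0.046, 0.1802]
eef_rot: [[1.0, 0.008, 0.009], [-0.009, -0.0, 1.0], [0.008, -1.0, -0.0]]
contact_force: [0.3, 0.4, 0.2]
opening: 0.503
TCP [ 0.5023 -0.046   0.1802] shift in tool axes [-0.0029  0.0103 -0.1531] jaw yaw 89.46
```

```bash
python3 -m handwheel '[0,0,-0.035,0,0,0,50,-0.003,0,-0.038,0,0,0,50,0,0,-0.038,0,0,0,50,0,0,-0.038,0,0,0,50,0,0,-0.004,0,0,0,50,0,0,0,0,0,0,50]'
python3 - <<'E'
from h import *
delta([.498,-.199,.17])
w=r.read_camera("wrist");im=w["pixels"];cv2.imwrite(f"pics/wrist6.png",im)
u,v=proj(w,[.498,-.199,.05]).astype(int);print(u,v)
cv2.imwrite("pics/w6z.png",cv2.resize(im[v-70:v+70,u-70:u+70],None,fx=4,fy=4,interpolation=cv2.INTER_CUBIC))
w=r.read_camera("scene");im=w["pixels"];cv2.imwrite("pics/scene6.png",cv2.resize(im[115:240,210:350],None,fx=4,fy=4,interpolation=cv2.INTER_CUBIC))
E
```

```text
t: 12.48
ee_pos: [0.4948, -0.2008, 0.1744]
eef_rot: [[1.0, -0.0, 0.013], [-0.013, 0.0, 1.0], [-0.0, -1.0, 0.0]]
contact_force: [0.5, 0.4, -0.3]
opening: 0.5
TCP [ 0.4948 -0.2008  0.1744] shift in tool axes [0.0031 0.0043 0.0018] jaw yaw 89.25
251 184
```

View pics/wrist6.png

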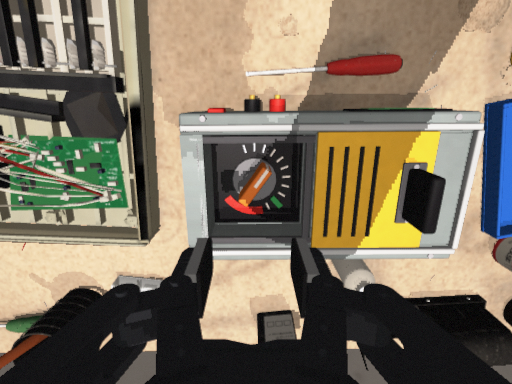

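View pics/w6z.png

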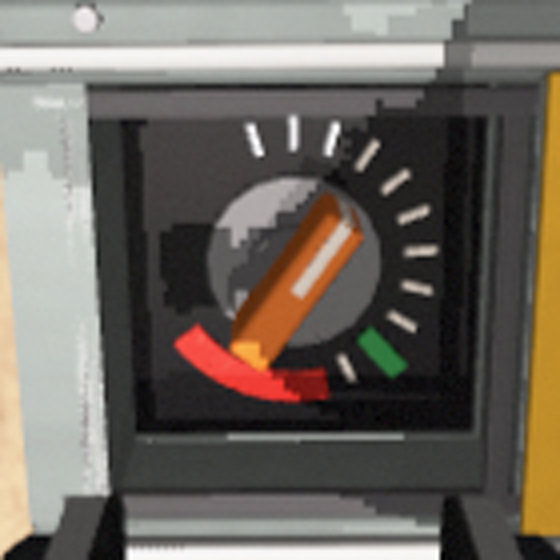

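View pics/scene6.png

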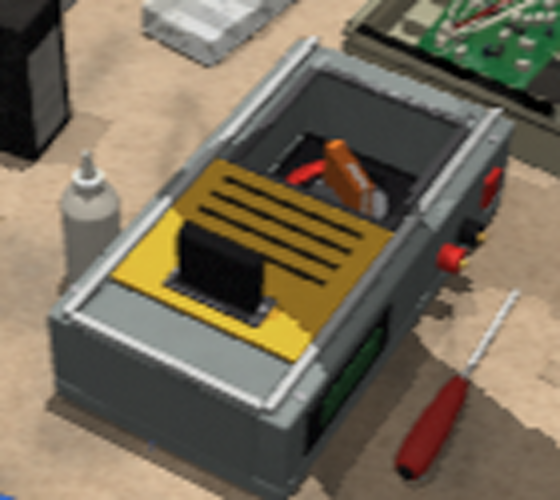

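```bash
python3 - <<'E'
from h import *
w=r.read_camera("wrist");im=w["pixels"]
f=lambda u,v:((u+.5)/4-.5+181,(v+.5)/4-.5+114)
for z in (.0565,):
  a=ray(w,f(299,295),z);b=ray(w,f(347,227),z);d=b-a
  print('line',a,b,np.linalg.norm(d),'ang cw from -x',np.degrees(np.arctan2(d[1],-d[0])))
  a=ray(w,f(250,355),z);b=ray(w,f(343,215),z);d=b-a
  print('bar',a,b,(a+b)/2,np.linalg.norm(d),np.degrees(np.arctan2(d[1],-d[0])))
  a=ray(w,f(268,368),z);b=ray(w,f(362,238),z);d=b-a
  print('edge',a,b,np.linalg.norm(d),np.degrees(np.arctan2(d[1],-d[0])))
print('green',ray(w,f(382,352),.0205),'well/opening corners z.074',[ray(w,f(*p),.074) for p in [(88,88),(550,88),(525,490),(112,490)]])
h=cv2.cvtColor(im,cv2.COLOR_BGR2HSV)
m=cv2.inRange(h,(50,100,50),(80,255,255))[140:240,200:310]
n,l,st,ce=cv2.connectedComponentsWithStats(m);i=1+st[1:,4].argmax();print(st[i],ce[i]+[200,140],ray(w,ce[i]+[200,140],.0205))
E
```

```text
line [ 0.4998 -0.1927  0.0565] [ 0.4821 -0.1805  0.0565] 0.021528210060412938 ang cw from -x 34.58476927178357
bar [ 0.516  -0.2056  0.0565] [ 0.479  -0.1815  0.0565] [ 0.4975 -0.1935  0.0565] 0.04414988162804211 33.078296190353136
edge [ 0.5197 -0.2009  0.0565] [ 0.485  -0.1767  0.0565] 0.04233167575415779 35.008349210849175
green [ 0.528  -0.1679  0.0205] well/opening corners z.074 [array([ 0.4451, -0.2408,  0.074 ]), array([ 0.4462, -0.1353,  0.074 ]), array([ 0.5471, -0.1356,  0.074 ]), array([ 0.546 , -0.2409,  0.074 ])]
[68 56 13 13 87] [273.7586 201.8046] [ 0.5282 -0.1707  0.0205]
```

```bash
python3 -m handwheel '[0.003,0,0.003,0,0.118,0,45,0,0,0,0,0.118,0,45,0,0,0,0,0.118,0,45,0,0,0,0,0.118,0,45,0,0,0,0,0.117,0,45,0,0.03,0,0,0,0,45,0,0.03,0,0,0,0,45,0,0,0,0,0,0,45]'
python3 - <<'E'
from h import *
delta([.498,-.196,.033])
w=r.read_camera("wrist");im=w["pixels"];cv2.imwrite(f"pics/wrist7.png",cv2.resize(im,None,fx=1.5,fy=1.5))
E
```

```text
t: 13.3
ee_pos: [0.4954, -0.1933, 0.1105]
eef_rot: [[0.827, -0.007, 0.562], [-0.562, 0.003, 0.827], [-0.007, -1.0, -0.001]]
contact_force: [-1.1, 0.4, -0.9]
opening: 0.448
TCP [ 0.4954 -0.1933  0.1105] shift in tool axes [ 0.0042  0.0775 -0.0007] jaw yaw 55.82
```

View pics/wrist7.png

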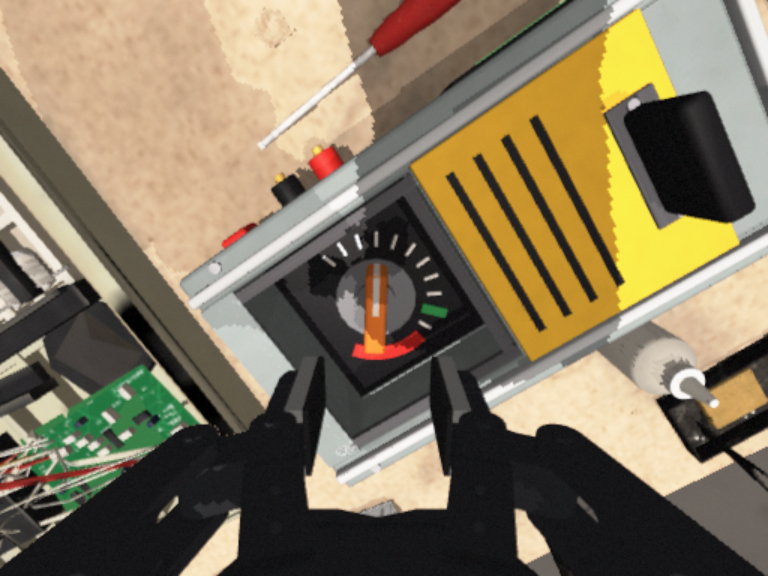

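```bash
python3 - <<'E'
from h import *
w=r.read_camera("wrist")
a=ray(w,(376/1.5,264/1.5),.0565);b=ray(w,(373/1.5,354/1.5),.0565);print(a,b,(a+b)/2,np.linalg.norm(a-b),np.degrees(np.arctan2((a-b)[1],-(a-b)[0])))
c=(a+b)/2;c[2]=.033;delta(c)
E
```

```text
[ 0.4774 -0.1799  0.0565] [ 0.5198 -0.2108  0.0565] [ 0.4986 -0.1953  0.0565] 0.05245089218866152 36.089265490834826
TCP [ 0.4976 -0.1946  0.1148] shift in tool axes [ 0.0014  0.0818 -0.    ] jaw yaw 55.8
```

```bash
python3 -m handwheel '[0.001,0.03,0,0,0,0,45,0,0.03,0,0,0,0,45,0,0.012,0,0,0,0,45,0,0.006,0,0,0,0,45,0,0,0,0,0,0,45,0,0,0,0,0,0,45]'
python3 - <<'E'
from h import *
delta([.4986,-.1955,.0325])
E
```

```text
t: 13.9
ee_pos: [0.5001, -0.1967, 0.0384]
eef_rot: [[0.826, 0.002, 0.563], [-0.563, -0.001, 0.826], [0.002, -1.0, 0.0]]
contact_force: [0.3, -0.7, 0.5]
opening: 0.453
TCP [ 0.5001 -0.1967  0.0384] shift in tool axes [-0.0019  0.0059  0.0002] jaw yaw 55.72
```

```bash
python3 -m handwheel '[-0.001,0.004,0,0,0,0,45,0,0,0,0,0,0,45,0,0,0,0,0,0,0,0,0,0,0,0,0,0,0,0,0,0,0,0,0,0,0,0,0,0,0,0,0,0,0,0,0,0,0,0,0,0,0,0,0,0]' 30
python3 - <<'E'
from h import *
delta([.4986,-.1955,.0325]);print(r.observe()["moment"],r.observe()["contact_force"])
w=r.read_camera("wrist");im=w["pixels"];cv2.imwrite(f"pics/wrist8.png",cv2.resize(im,None,fx=1.5,fy=1.5))
E
```

```text
t: 14.57
ee_pos: [0.4981, -0.1961, 0.0329]
eef_rot: [[0.826, -0.0, 0.564], [-0.564, -0.0, 0.826], [0.0, -1.0, -0.0]]
contact_force: [-0.3, -0.8, 0.3]
opening: -0.0
TCP [ 0.4981 -0.1961  0.0329] shift in tool axes [0.0001 0.0004 0.0008] jaw yaw 55.68
[ 0.0075  0.0362 -0.0197] [-0.3    -0.8179  0.3201]
```

View pics/wrist8.png

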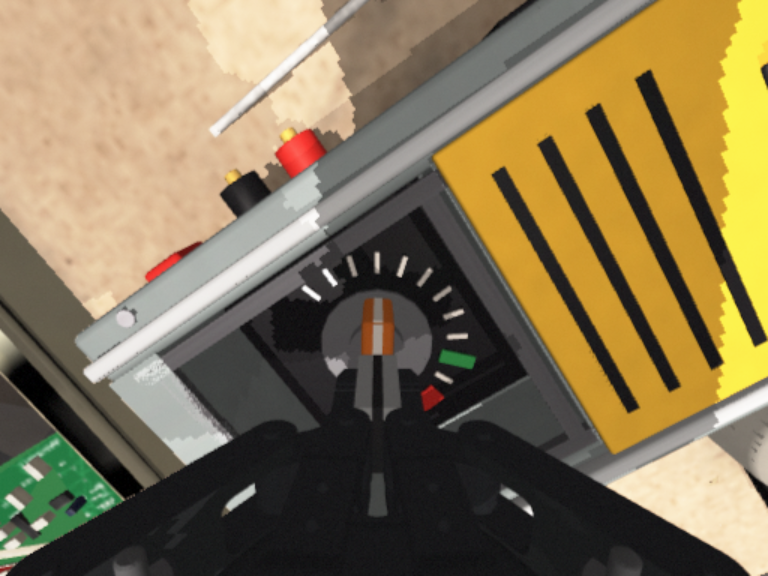

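```bash
python3 - <<'E'
from h import *
w=r.read_camera("wrist");im=w["pixels"]
cv2.imwrite("pics/w8z.png",cv2.resize(im[180:350,180:330],None,fx=4,fy=3.5*4/3.5,interpolation=cv2.INTER_CUBIC)[:600])
f=lambda p,z:ray(w,np.array(p)/1.5,z)
print('bar pointer end',f((378,299),.0565),'visible end',f((378,355),.0565),'disc centre',f((377,340),.0245))
o=r.observe();R=np.array(o["eef_rot"]);p=np.array(o["ee_pos"])
for n,q in [("tcp",p),("grasp",p-R[:,1]*.0187),("23mm pointer end",p-R[:,1]*.0235-R[:,0]*.023),("11mm pad side",p-R[:,1]*.0187-R[:,0]*.011)]:
    print(n,q,proj(w,q)*1.5)
print(o["opening"],o["t"])
E
```

```text
bar pointer end [ 0.474  -0.1773  0.0565] visible end [ 0.4918 -0.1895  0.0565] disc centre [ 0.4984 -0.1944  0.0245]
tcp [ 0.4981 -0.1961  0.0328] [373.4002 349.4982]
grasp [ 0.4981 -0.1961  0.0515] [373.0248 370.5255]
23mm pointer end [ 0.4791 -0.1831  0.0563] [372.7273 318.7747]
11mm pad side [ 0.489  -0.1899  0.0515] [372.9418 344.1138]
-0.0027873300859327607 14.6667
```

View pics/w8z.png

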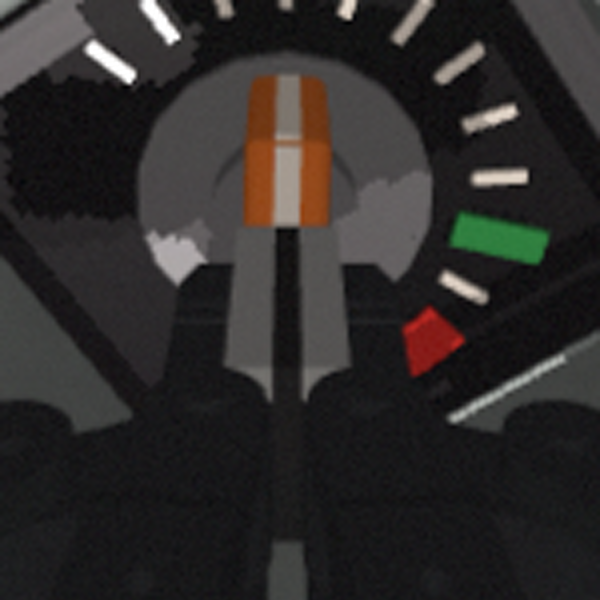

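```bash
python3 -m handwheel '[0,0,0,0,0.08,0,0,0,0,0,0,0.08,0,0,0,0,0,0,0.08,0,0,0,0,0,0,0,0,0]'
python3 - <<'E'
from h import *
o=r.observe();delta([.4986,-.1955,.0325]);print(o["moment"],o["contact_force"])
w=r.read_camera("wrist");im=w["pixels"];cv2.imwrite("pics/w9z.png",cv2.resize(im[150:300,150:350],None,fx=4,fy=4,interpolation=cv2.INTER_CUBIC))
E
```

```text
t: 15.0
ee_pos: [0.4981, -0.196, 0.0328]
eef_rot: [[0.666, -0.0, 0.746], [-0.746, -0.0, 0.666], [-0.0, -1.0, -0.0]]
contact_force: [-0.1, 0.3, 0.6]
opening: 0.002
TCP [ 0.4981 -0.196   0.0328] shift in tool axes [-0.      0.0003  0.0007] jaw yaw 41.74
[ 0.0103 -0.03    0.0044] [-0.0683  0.3081  0.5863]
```

View pics/w9z.png

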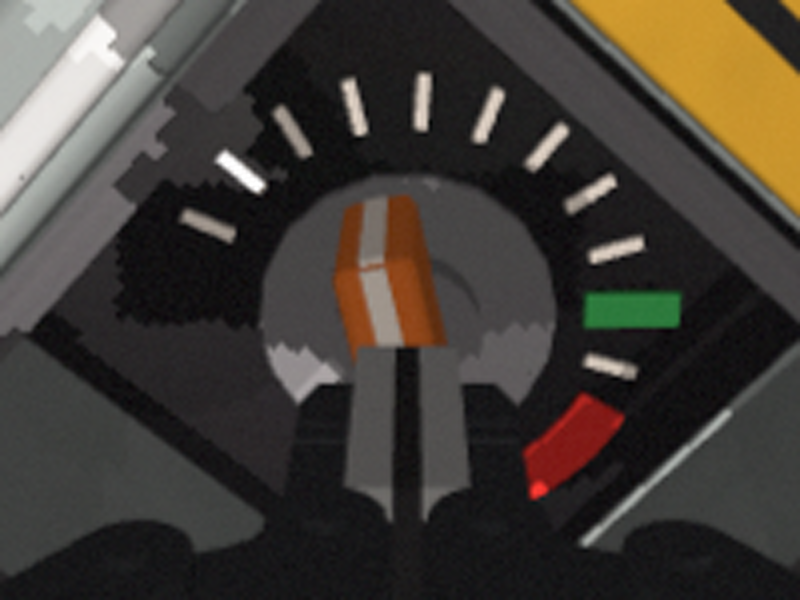

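```bash
python3 -m handwheel '[0,-0.02,0,0,0,0,0,0,-0.02,0,0,0,0,0,0,0,0,0,0,0,0,0,0,0,0,0,0,0]'
python3 - <<'E'
from h import *
o=r.observe();delta([.4986,-.1955,.0325]);print(o["moment"],o["contact_force"])
R=np.array(o["eef_rot"]);p=np.array(o["ee_pos"])
w=r.read_camera("wrist");im=w["pixels"];cv2.imwrite("pics/w10z.png",cv2.resize(im[130:280,150:350],None,fx=4,fy=4,interpolation=cv2.INTER_CUBIC))
for dx in (-.011,0,.011): print((proj(w,p+R[:,0]*dx)-[150,130])*4)
E
```

```text
t: 15.38
ee_pos: [0.4989, -0.1963, 0.0737]
eef_rot: [[0.67, 0.002, 0.742], [-0.742, -0.001, 0.67], [0.002, -1.0, 0.001]]
contact_force: [-0.4, -0.3, -0.2]
opening: 0.005
TCP [ 0.4989 -0.1963  0.0737] shift in tool axes [-0.0009  0.0412  0.0003] jaw yaw 42.07
[ 0.0411  0.0393 -0.0296] [-0.4089 -0.3265 -0.2056]
[397.0512 349.7269]
[397.2058 414.1511]
[397.3549 476.2625]
```

View pics/w10z.png

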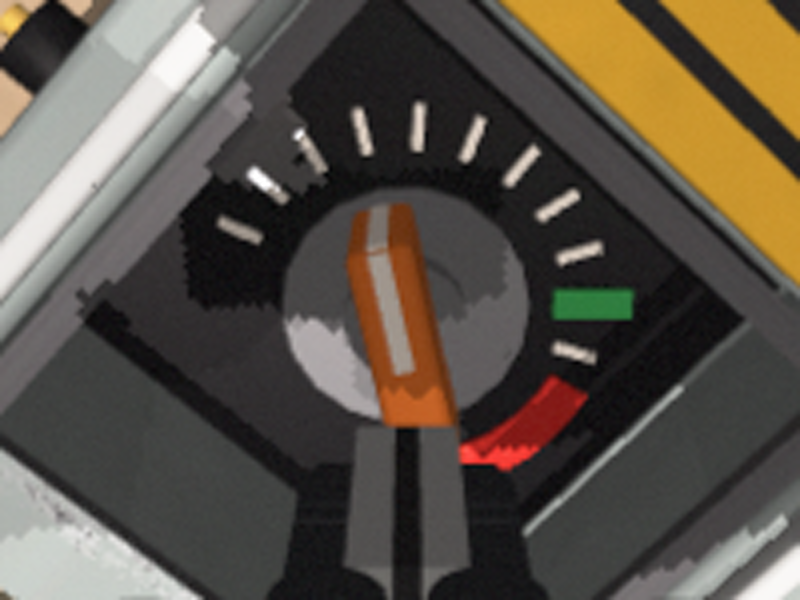

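```bash
python3 - <<'E'
from h import *
o=r.observe();R=np.array(o["eef_rot"]);p=np.array(o["ee_pos"])
w=r.read_camera("wrist")
T=w["world_to_cam"];cp=-T[:3,:3].T@T[:3,3]
print('cam pos rel tcp in tool',R.T@(cp-p),'fwd in tool',R.T@T[2,:3])
for h in (0,.01,.02,.03):
  print(h,[proj(w,p-R[:,1]*h+R[:,0]*dx).round(1) for dx in(-.011,0,.011)])
for n in ("scene","side"):
  c=r.read_camera(n);im=c["pixels"].copy()
  q=proj(c,p);g=proj(c,p-R[:,1]*.073);print(n,q,g)
  cv2.circle(im,tuple(int(x) for x in q.round()),1,(255,0,255),-1)
  u,v=int(q[0]),int(q[1]);cv2.imwrite(f"pics/{n}11.png",cv2.resize(im[max(0,v-80):v+50,u-70:u+70],None,fx=4,fy=4,interpolation=cv2.INTER_NEAREST))
E
```

```text
cam pos rel tcp in tool [-0.0789 -0.1671  0.0013] fwd in tool [ 0.3044  0.9526 -0.    ]
0 [array([249.2, 217.4]), array([249.3, 233.5]), array([249.3, 249. ])]
0.01 [array([249.1, 223.8]), array([249.2, 240.7]), array([249.2, 256.9])]
0.02 [array([249., 231.]), array([249. , 248.7]), array([249.1, 265.6])]
0.03 [array([248.8, 239. ]), array([248.9, 257.6]), array([249. , 275.5])]
scene [296.7923 151.1694] [298.9196 126.8651]
side [259.1036 176.9539] [259.7381 151.8054]
```

View pics/scene11.png

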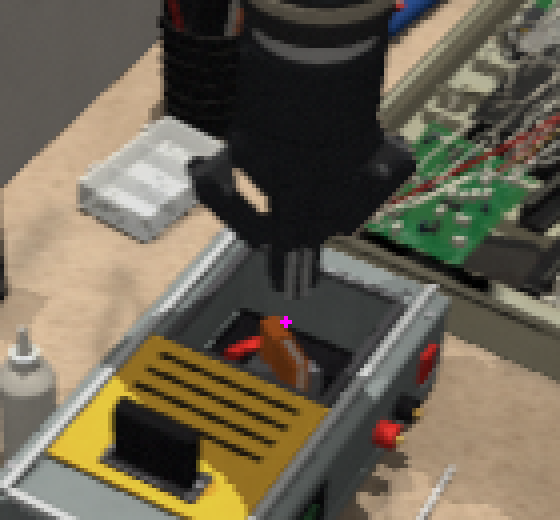

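View pics/side11.png

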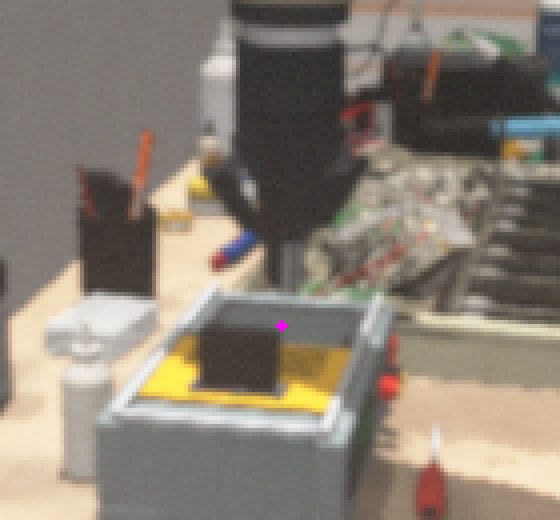

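```bash
python3 - <<'E'
from h import *
o=r.observe();R=np.array(o["eef_rot"]);p=np.array(o["ee_pos"])
c=r.read_camera("scene");im=c["pixels"]
cv2.imwrite("pics/s12.png",cv2.resize(im[118:158,275:325],None,fx=12,fy=12,interpolation=cv2.INTER_NEAREST))
for h in (.02,.025,.03):
  print(h,[(((proj(c,p-R[:,1]*h+R[:,0]*dx+R[:,2]*dz)+.5)-[275,118])*12).round(0) for dx,dz in((-.011,-.01),(-.011,.01),(.011,.01),(.011,-.01),(0,0))])
E
```

```text
0.02 [array([341., 364.]), array([239., 377.]), array([213., 302.]), array([313., 289.]), array([276., 333.])]
0.025 [array([343., 345.]), array([241., 357.]), array([214., 282.]), array([315., 270.]), array([278., 313.])]
0.03 [array([345., 325.]), array([242., 338.]), array([216., 263.]), array([316., 250.]), array([280., 294.])]
```

View pics/s12.png

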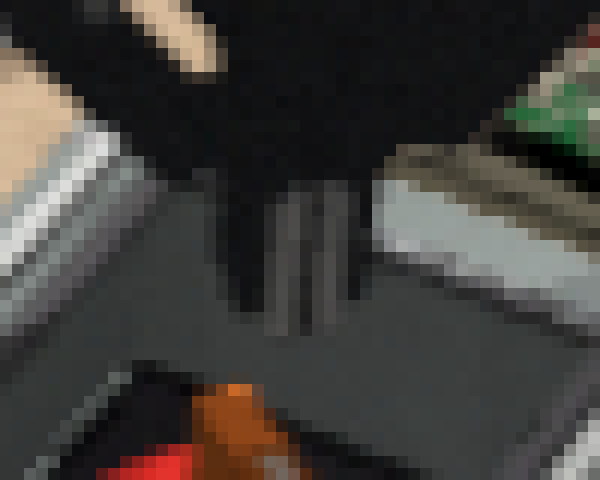

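```bash
python3 -m handwheel '[0,0,0,0,-0.117,0,45,0,0,0,0,-0.117,0,45,0,0,0,0,0,0,45,0,0.025,0,0,0,0,45,0,0.02,0,0,0,0,45,0,0.01,0,0,0,0,45,0,0,0,0,0,0,45,0,0,0,0,0,0,45]'
python3 - <<'E'
from h import *
delta([.4986,-.1955,.012]);print(r.observe()["contact_force"])
E
```

```text
t: 16.3
ee_pos: [0.4978, -0.1959, 0.0176]
eef_rot: [[0.822, -0.001, 0.57], [-0.57, 0.0, 0.822], [-0.001, -1.0, -0.0]]
contact_force: [-0.1, 0.1, -0.3]
opening: 0.448
TCP [ 0.4978 -0.1959  0.0176] shift in tool axes [0.0005 0.0056 0.0008] jaw yaw 55.26
[-0.1186  0.061  -0.2844]
```

```bash
python3 -m handwheel '[0,0.005,0,0,0,0,45,0,0,0,0,0,0,45,0,0,0,0,0,0,0,0,0,0,0,0,0,0,0,0,0,0,0,0,0,0,0,0,0,0,0,0,0,0,0,0,0,0,0,0,0,0,0,0,0,0]' 40
python3 - <<'E'
from h import *
o=r.observe();delta([.4986,-.1955,.012]);print(o["moment"],o["contact_force"])
w=r.read_camera("wrist");im=w["pixels"];cv2.imwrite(f"pics/wrist13.png",cv2.resize(im[150:300,150:350],None,fx=4,fy=4,interpolation=cv2.INTER_CUBIC))
E
```

```text
t: 16.97
ee_pos: [0.4983, -0.1965, 0.0135]
eef_rot: [[0.822, 0.001, 0.569], [-0.569, -0.001, 0.822], [0.001, -1.0, -0.001]]
contact_force: [-2.1, -1.6, 5.6]
opening: 0.131
TCP [ 0.4983 -0.1965  0.0135] shift in tool axes [-0.0003  0.0015  0.001 ] jaw yaw 55.33
[-0.4213  0.54   -0.0553] [-2.0952 -1.6135  5.559 ]
```

View pics/wrist13.png

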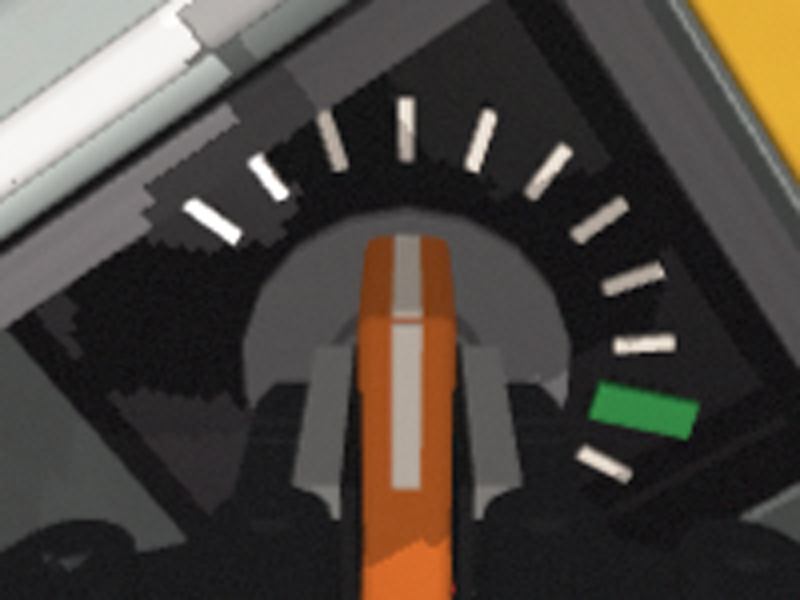

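```bash
python3 -m handwheel '[0,0,0,0,0.06,0,0,0,0,0,0,0.1,0,0,0,0,0,0,0.12,0,0,0,0,0,0,0.12,0,0,0,0,0,0,0.12,0,0,0,0,0,0,0.12,0,0,0,0,0,0,0.12,0,0,0,0,0,0,0.1,0,0]'
python3 -m handwheel '[0,0,0,0,0.12,0,0,0,0,0,0,0.12,0,0,0,0,0,0,0.12,0,0,0,0,0,0,0.12,0,0,0,0,0,0,0.12,0,0,0,0,0,0,0.08,0,0,0,0,0,0,0.05,0,0,0,0,0,0,0,0,0]'
python3 - <<'E'
from h import *
o=r.observe();delta([.4986,-.1955,.012]);print(o["moment"],o["contact_force"])
w=r.read_camera("wrist");im=w["pixels"];cv2.imwrite(f"pics/wrist14.png",cv2.resize(im[150:300,150:350],None,fx=4,fy=4,interpolation=cv2.INTER_CUBIC))
E
```

```text
t: 17.68
ee_pos: [0.4997, -0.1958, 0.0136]
eef_rot: [[0.1, 0.003, 0.995], [-0.995, 0.0, 0.1], [-0.0, -1.0, 0.003]]
contact_force: [3.1, 1.9, 2.6]
opening: 0.128
t: 18.35
ee_pos: [0.501, -0.1962, 0.0136]
eef_rot: [[-0.587, 0.005, 0.81], [-0.81, -0.0, -0.587], [-0.003, -1.0, 0.004]]
contact_force: [8.2, 0.8, -1.7]
opening: 0.126
TCP [ 0.501  -0.1962  0.0136] shift in tool axes [ 0.0009  0.0016 -0.0024] jaw yaw -35.91
[ 0.1721 -1.5615 -0.077 ] [ 8.1515  0.8218 -1.7151]
```

View pics/wrist14.png

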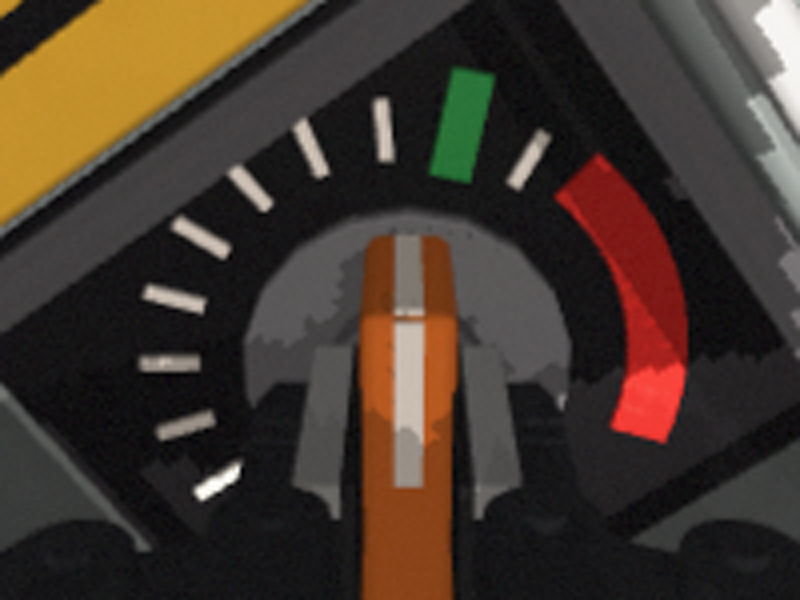

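```bash
python3 -m handwheel '[0,0,-0.001,0,0.08,0,0,0,0,-0.001,0,0.08,0,0,0,0,0,0,0.04,0,0,0,0,0,0,0.01,0,0,0,0,0,0,0,0,0]'
python3 - <<'E'
from h import *
o=r.observe();delta([.4986,-.1955,.012]);print(o["moment"],o["contact_force"])
w=r.read_camera("wrist");im=w["pixels"];cv2.imwrite(f"pics/wrist15.png",cv2.resize(im[150:300,150:350],None,fx=4,fy=4,interpolation=cv2.INTER_CUBIC))
h=cv2.cvtColor(im,cv2.COLOR_BGR2HSV);m=cv2.inRange(h,(50,100,50),(80,255,255))[160:230,200:310]
n,l,st,ce=cv2.connectedComponentsWithStats(m);i=1+st[1:,4].argmax();g=ray(w,ce[i]+[200,160],.0205);print(st[i],g)
for cx in ([.4986,-.1955],[.4985,-.197]):
  d=g[:2]-cx;print('green cw world',np.degrees(np.arctan2(d[1],-d[0])),np.linalg.norm(d))
E
```

```text
t: 18.82
ee_pos: [0.5013, -0.1964, 0.0137]
eef_rot: [[-0.741, 0.008, 0.671], [-0.671, -0.003, -0.741], [-0.004, -1.0, 0.007]]
contact_force: [13.8, -5.8, -10.0]
opening: 0.126
TCP [ 0.5013 -0.1964  0.0137] shift in tool axes [ 0.0014  0.0017 -0.0025] jaw yaw -47.82
[-1.0496 -2.8235  0.0033] [ 13.8097  -5.8186 -10.015 ]
[ 46   6  12  28 321] [ 0.5285 -0.1704  0.0205]
green cw world 139.95073892929463 0.03901088479718713
green cw world 138.4005944323182 0.04006726625749073
```

View pics/wrist15.png

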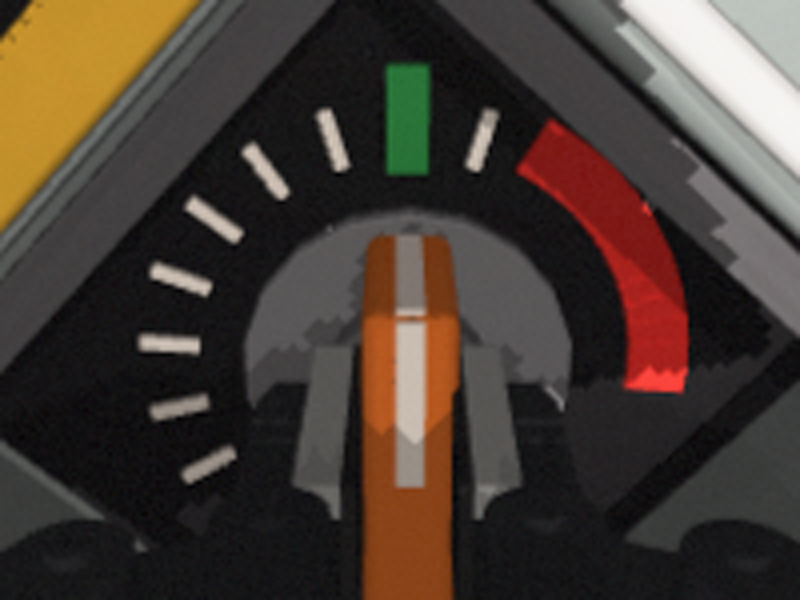

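```bash
python3 -m handwheel '[0,0,0.002,0,0,0,0,0,0,0.0015,0,0,0,0,0,0,0,0,0,0,0]'
python3 - <<'E'
from h import *
o=r.observe();delta([.4986,-.1955,.012]);print(o["moment"],o["contact_force"])
E
```

```text
t: 19.12
ee_pos: [0.5014, -0.1965, 0.0136]
eef_rot: [[-0.74, 0.004, 0.673], [-0.673, 0.002, -0.74], [-0.005, -1.0, 0.001]]
contact_force: [6.3, 6.5, 1.5]
opening: 0.126
TCP [ 0.5014 -0.1965  0.0136] shift in tool axes [ 0.0014  0.0016 -0.0026] jaw yaw -47.73
[ 1.203  -1.3039 -0.037 ] [6.2868 6.5289 1.4811]
```

```bash
python3 -m handwheel '[-0.0015,0,0,0,0,0,0,0,0,0,0,0,0,0,0,0,0,0,0,0,20,0,0,0,0,0,0,45,0,0,0,0,0,0,45,0,-0.02,0,0,0,0,45,0,-0.03,0,0,0,0,45,0,-0.03,0,0,0,0,45]'
python3 -m handwheel '[0,-0.035,0,0,0,0,45,0,-0.02,0,0,0,0,45,0,0,0,0,0,0,45]'
python3 - <<'E'
from h import *
delta([.498,-.049,.07])
w=r.read_camera("wrist");im=w["pixels"];cv2.imwrite(f"pics/wrist16.png",cv2.resize(im[120:270,150:350],None,fx=4,fy=4,interpolation=cv2.INTER_CUBIC))
E
```

```text
t: 19.78
ee_pos: [0.4986, -0.196, 0.0928]
eef_rot: [[-0.741, -0.003, 0.672], [-0.672, 0.001, -0.741], [0.002, -1.0, -0.003]]
contact_force: [0.6, -1.0, 0.1]
opening: 0.45
t: 20.03
ee_pos: [0.5019, -0.1973, 0.1522]
eef_rot: [[-0.741, 0.006, 0.672], [-0.672, -0.003, -0.741], [-0.003, -1.0, 0.006]]
contact_force: [0.2, -0.0, -0.4]
opening: 0.449
TCP [ 0.5019 -0.1973  0.1522] shift in tool axes [-0.0965  0.0818 -0.1129] jaw yaw -47.8
```

View pics/wrist16.png

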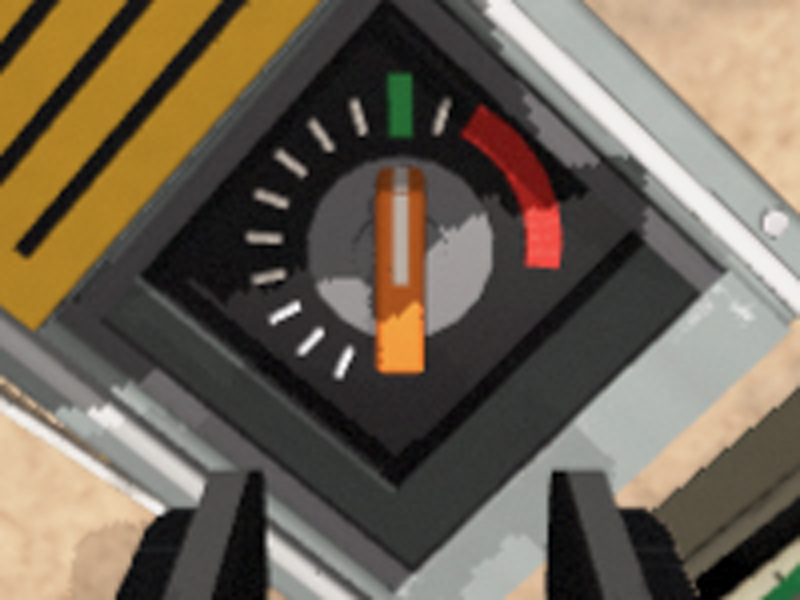

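```bash
python3 -m handwheel '[0,0,0,0,-0.12,0,50,0,0,0,0,-0.12,0,50,0,0,0,0,-0.12,0,50,0,0,0,0,-0.12,0,50,0,0,0,0,-0.12,0,50,0,0,0,0,-0.12,0,50,0,0,0,0,-0.12,0,50,0,0,0,0,-0.12,0,50]'
python3 -m handwheel '[0,0,0,0,-0.12,0,50,0,0,0,0,-0.12,0,50,0,0,0,0,-0.12,0,50,0,0,0,0,-0.12,0,50,0,0,0,0,-0.12,0,50,0,0,0,0,-0.12,0,50,0,0,0,0,-0.12,0,50,0,0,0,0,-0.12,0,50]'
python3 -m handwheel '[0,0,0,0,-0.12,0,50,0,0,0,0,-0.12,0,50,0,0,0,0,-0.12,0,50,0,0,0,0,-0.11,0,50,0,0,0,0,0,0,50]'
python3 - <<'E'
from h import *
delta([.499,-.049,.15])
E
```

```text
t: 20.75
ee_pos: [0.4989, -0.196, 0.146]
eef_rot: [[0.131, -0.003, 0.991], [-0.991, 0.001, 0.131], [-0.001, -1.0, -0.003]]
contact_force: [-0.1, -0.4, -0.3]
opening: 0.499
t: 21.42
ee_pos: [0.499, -0.196, 0.1461]
eef_rot: [[0.887, -0.003, 0.461], [-0.461, 0.001, 0.887], [-0.003, -1.0, -0.0]]
contact_force: [-0.9, -0.7, -0.3]
opening: 0.497
t: 21.83
ee_pos: [0.499, -0.1961, 0.1462]
eef_rot: [[1.0, -0.003, 0.01], [-0.01, 0.001, 1.0], [-0.003, -1.0, 0.001]]
contact_force: [1.5, 0.2, 0.2]
opening: 0.497
TCP [ 0.499  -0.1961  0.1462] shift in tool axes [-0.0015 -0.0037  0.1471] jaw yaw 89.43
```

```bash
python3 -m handwheel '[0,0,0.037,0,0,0,50,0,0,0.037,0,0,0,50,0,0,0.037,0,0,0,50,-0.001,0,0.036,0,0,0,50,0,0,0,0,0,0,50,0,0,0,0,0,0,50]'
python3 - <<'E'
from h import *
delta([.499,-.049,.064])
w=r.read_camera("wrist");im=w["pixels"];cv2.imwrite(f"pics/wrist17.png",im)
E
```

```text
t: 22.33
ee_pos: [0.5005, -0.0477, 0.1469]
eef_rot: [[1.0, -0.002, 0.015], [-0.015, -0.0, 1.0], [-0.002, -1.0, -0.0]]
contact_force: [-0.3, -0.5, -0.2]
opening: 0.499
TCP [ 0.5005 -0.0477  0.1469] shift in tool axes [-0.0013  0.0829 -0.0014] jaw yaw 89.15
```

View pics/wrist17.png

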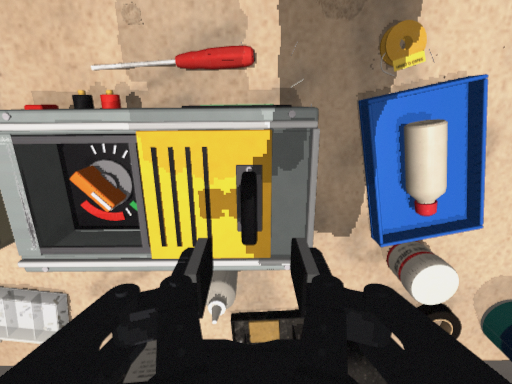

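```bash
python3 - <<'E'
from h import *
w=r.read_camera("wrist")
print(ray(w,(271.5,130),.079),ray(w,(270.5,258),.079), 'tab top',ray(w,(248,205),.119))
E
python3 -m handwheel '[0,0.025,-0.001,0,0,0,50,0,0.03,0,0,0,0,50,0,0.02,0,0,0,0,50,0,0.007,0,0,0,0,50,0,0,0,0,0,0,50]'
python3 -m handwheel '[0,0,0,0,0,0,0,0,0,0,0,0,0,0,0,0,0,0,0,0,0,0,0,0,0,0,0,0,0,0,0,0,0,0,0,0,0,0,0,0,0,0]' 30
```

```text
[ 0.4438 -0.0302  0.079 ] [ 0.5589 -0.0305  0.079 ] tab top [ 0.4927 -0.0495  0.119 ]
t: 22.85
ee_pos: [0.4997, -0.0514, 0.0641]
eef_rot: [[1.0, -0.004, 0.018], [-0.018, 0.0, 1.0], [-0.004, -1.0, 0.0]]
contact_force: [0.5, -0.0, 0.4]
opening: 0.502
t: 23.35
ee_pos: [0.5023, -0.0507, 0.0671]
eef_rot: [[1.0, 0.003, 0.015], [-0.015, -0.001, 1.0], [0.003, -1.0, -0.001]]
contact_force: [-0.7, -1.8, 6.3]
opening: 0.137
```

Now slide shut (−y, 112 mm).

```bash
python3 -m handwheel '[0,0,-0.008,0,0,0,0,0,0,-0.015,0,0,0,0,0,0,-0.015,0,0,0,0,0,0,-0.015,0,0,0,0,0,0,-0.015,0,0,0,0,0,0,-0.015,0,0,0,0,0,0,-0.015,0,0,0,0,0,0,-0.006,0,0,0,0]'
python3 -m handwheel '[0,0,-0.003,0,0,0,0,0,0,-0.002,0,0,0,0,0,0,0,0,0,0,0]'
python3 -m handwheel '[0,0,-0.002,0,0,0,0,0,0,0,0,0,0,0]'
python3 -m handwheel '[0,0,-0.002,0,0,0,0,0,0,0,0,0,0,0]'
```

```text
t: 24.02
ee_pos: [0.5016, -0.1556, 0.0671]
eef_rot: [[1.0, 0.004, 0.015], [-0.015, -0.0, 1.0], [0.004, -1.0, -0.0]]
contact_force: [4.8, 2.0, 6.6]
opening: 0.128
t: 24.27
ee_pos: [0.5016, -0.1599, 0.0672]
eef_rot: [[1.0, 0.004, 0.015], [-0.015, -0.001, 1.0], [0.004, -1.0, -0.001]]
contact_force: [4.6, -2.1, 4.6]
opening: 0.132
t: 24.43
ee_pos: [0.5017, -0.1615, 0.0672]
eef_rot: [[1.0, 0.004, 0.014], [-0.014, -0.001, 1.0], [0.004, -1.0, -0.001]]
contact_force: [4.2, 0.1, 6.3]
opening: 0.138
t: 24.6
ee_pos: [0.5016, -0.1618, 0.0672]
eef_rot: [[1.0, 0.004, 0.013], [-0.013, 0.003, 1.0], [0.004, -1.0, 0.003]]
contact_force: [5.1, 8.9, 7.5]
opening: 0.134
```

```bash
python3 -m handwheel '[0,0,-0.002,0,0,0,0,0,0,0,0,0,0,0]'; python3 -m handwheel '[0,0,0,0,0,0,50,0,0,0,0,0,0,50,0,0,0,0,0,0,50,0,0,0,0,0,0,50,0,-0.03,0,0,0,0,50,0,-0.035,0,0,0,0,50,0,-0.035,0,0,0,0,50,0,-0.02,0,0,0,0,50]'
python3 -m handwheel '[0,-0.01,0,0,0,0,50,0,0,0,0,0,0,50,0,0,0,0,0,0,50]'
python3 - <<'E'
from h import *
delta([.499,-.161,.18])
w=r.read_camera("wrist");im=w["pixels"];cv2.imwrite(f"pics/wrist18.png",im)
f=cv2.imread("pics/wrist5.png")
w2=r.read_camera("scene");im=w2["pixels"];cv2.imwrite(f"pics/scene18.png",im)
a=cv2.imread("pics/scene0.png");cv2.imwrite("pics/cmp.png",np.vstack([cv2.resize(x[115:320,110:350],None,fx=2,fy=1.45) for x in (a,im)]))
hsv=cv2.cvtColor(im,cv2.COLOR_BGR2HSV)
for x in (a,im):
  m=cv2.inRange(cv2.cvtColor(x,cv2.COLOR_BGR2HSV),(22,150,100),(32,255,255))[120:200,250:345]
  cn=max(cv2.findContours(m,0,1)[0],key=cv2.contourArea);print((cv2.approxPolyDP(cv2.convexHull(cn),2,True)[:,0]+[250,120]).tolist())
E
```

```text
t: 24.77
ee_pos: [0.5016, -0.1618, 0.0672]
eef_rot: [[1.0, 0.005, 0.012], [-0.012, 0.006, 1.0], [0.005, -1.0, 0.007]]
contact_force: [6.3, 19.8, 10.0]
opening: 0.136
t: 25.43
ee_pos: [0.5001, -0.1658, 0.1892]
eef_rot: [[1.0, 0.003, 0.015], [-0.015, -0.001, 1.0], [0.003, -1.0, -0.001]]
contact_force: [0.3, -1.4, 1.1]
opening: 0.497
t: 25.68
ee_pos: [0.4992, -0.1654, 0.195]
eef_rot: [[1.0, -0.001, 0.015], [-0.015, 0.0, 1.0], [-0.001, -1.0, 0.0]]
contact_force: [0.4, 0.4, -2.2]
opening: 0.493
TCP [ 0.4992 -0.1654  0.195 ] shift in tool axes [-0.0003  0.015   0.0044] jaw yaw 89.14
[[288, 128], [329, 144], [309, 171], [265, 153]]
[[265, 153], [288, 128], [324, 142], [305, 161]]
```

View pics/wrist18.png

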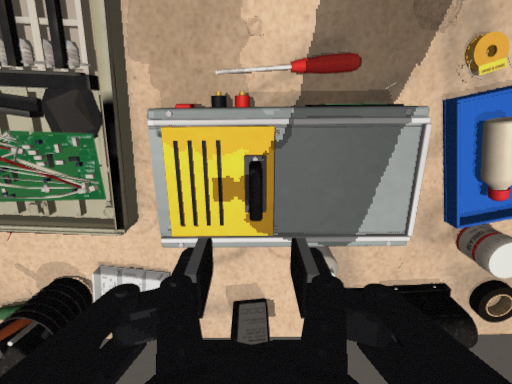

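View pics/cmp.png

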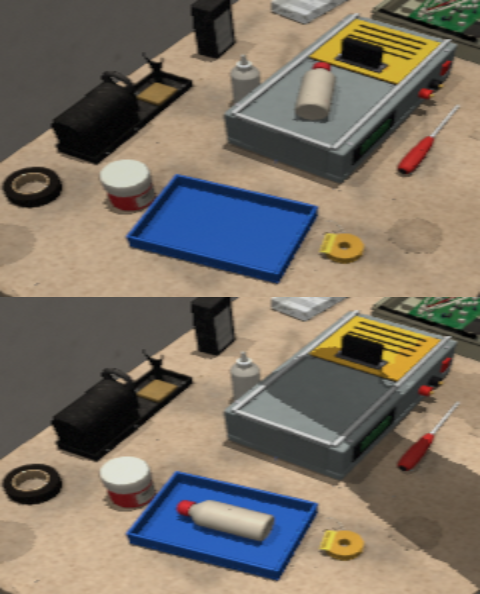

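```bash
python3 -c "
from rig import r
print(r.job_done())"
```

```text
the job is handed in; nothing more can be done
None
```

I've handed the job in at about 26 s of the 72 s limit, with every step done in the order you asked.

- **Bottle:** it lies in the middle of the blue tray, along its length, in the final scene and wrist pictures.
- **Opening the shutter:** it slid about 112 mm until it met its stop.
- **Knob:** I turned it clockwise from about 0.6 rad to the green mark, and it never reached the red zone. After I let go and lifted clear, the wrist picture showed the white pointer in line with the green mark. The shutter now covers the knob, so I couldn't look again after closing it.
- **Closing the shutter:** it slid back against its shut stop. Two of the plate's corners match their starting pixels in the scene camera; the other two are in the arm's shadow and couldn't be compared.
- **Other things on the bench:** by eye, they stand where they started in the before-and-after pictures.

**What went wrong:** my first grip on the knob missed. The fingers shut just above the bar and turned through air. The knob didn't move and I felt no contact force. Two camera views put the real fingertips about 28 mm higher than the reported TCP, so I lowered the tool by that much for the second grip, which held. The earlier grips on the bottle and tab were therefore shallower than planned, but both held.

The highest force I read was about 20 N, when pushing the shutter against its stops.

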